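Nest the beakers in the sloping stand

ROBOT

A 6-joint arm with a two-finger parallel gripper is mounted at the origin on the work surface. World frame = base frame: x ahead of the robot, y to its left, z up, the work surface at z = 0. Lengths are in mm, angles in rad, forces in N, time in s.
With the tool pointing down it reaches from about 200 to 875 mm from the base axis. Payload 3.4 kg.
Tool frame: the origin (TCP) lies midway between the tips of the shut fingers; the grasp point (between the pads) lies 19 mm behind it (arm.grasp_offset is the distance from the TCP to the grasp point, in mm); z points along the fingers, y is the line along which they close (so a half turn about z gives the same grasp; the last joint's range is limited). The gripper opens to 94 mm and grips with 3 to 60 N. Pads are 16 mm wide; open, the fingers measure 119 mm over their backs; the gripper's body (75 mm by 177 mm) begins 78 mm behind the grasp point.
Start: joints at [-1.315, 0.276, 1.505, -0, 1.361, -0.121], TCP at [211.571, -534.699, 205.493] pointing down, gripper open.
Joint ranges: [-2.89, 2.89], [-0.75, 2.08], [0.22, 2.7], [-1.18, 4.32], [0.11, 2.71], [-2.7, 2.7]. Speed limits (rad/s): [2.57, 2.57, 3.14, 3.14, 3.14, 3.14].

INTERFACE

Orientations are given as a unit quaternion [w, x, y, z].
In Python, from cell import arm gives the robot as it stands.
- The arm moves only by the shell command python3 -m jog 'ROWS' [FORCE]. ROWS is JSON, a list that holds one entry, the list of rows, each a list of 7 numbers: the finger opening in cm, from 0 to 9.4, then the shift along the tool's x, y, z in cm, then the turn, a rotation vector about the tool's x, y, z in rad. A call has 1 to 8 rows; each row is the pose to reach, as a shift and turn from the pose commanded when the call began, along the tool's axes at that moment; what a row does not reach only later rows make up. A row lasts 1/10 s, in which the tool goes at most 50 mm and 8.59 degrees, less where a joint would pass 70% of its speed; a pose out of reach is approached as far as the arm can. A call with a gripper value outside its range is refused whole. The fingers move at their own pace and stop on an object; FORCE is the grip in N (left out, the last holds). Time passes only in rows, so rows that repeat a pose let the fingers close. It gives the time, the measured TCP pose, the force, the opening and the grip force at its end, in the units of the state.
- arm.get_state(): the state, without advancing time (a new reading comes with each control period).
- arm.snapshot(name): name is "scene" or "top" or "wrist"; returns the picture (420x560x3 uint8, blue, green, red); there is no depth.
- arm.calibration(name): a dict with "fx", "fy", "cx", "cy" (pixels), "R" (3x3) and "t" (3): a world point X has camera coordinates R X + t; the wrist camera has in their place "mount" (4x4, takes a point from camera to tool coordinates, whose origin is the TCP and whose axes are the flange's). Camera axes: x right, y down, z forward; pixel columns grow to the right and rows downward; lengths in mm; the calibration is good to about 2 mm. A picture is of the moment at which its call begins: read the wrist's pose just before it. calibration takes no time and is no camera call.
- arm.finish_job(): hands the job in; it is judged then, once.
The state is a dict: "time_s": time; "joint_pos": joint angles; "qvel": joint speeds; "tau": joint torques, N m; "tcp_pos": TCP position; "ee_rot": TCP orientation; "wrist_force": force on the tool from outside, world axes, zero at the start; "moment": the same for the moment, N m; "finger_gap": finger opening in mm; "gripper_force": force on a finger pad.
Only numpy, scipy, OpenCV 4.12 (cv2) and the standard library are available. Lean on these libraries where they do the work, as an engineer would, in place of code of your own. Each camera call takes 0.05 s, during which the arm holds its last target. There are 200 camera calls.

TASK

Two loose stacking beakers stand on the bench of the ceramics mending studio, and a third is clipped into the sloping wooden stand: nest the two loose ones one after the other into the one in the stand, so that all three form one stack along its slope. Push each one straight in until it is fully home, and go on pressing along the slope until the stiff sliding foot under the stack has gone down to its end stop and you feel about 20 N, before you let go or fetch the next; never harder than 40 N, for they are freshly mended. Leave the leaning stack at rest in the stand and leave the other things on the bench where they are.

Things in the scene. Friction and masses are not known exactly. Their poses are not given: they have to be found in the camera images.
- stand: fixed dark wooden stand, base plate 150 x 120 x 14 mm; its sloping foot board carries the held cup. Origin: on the bench; the base plate reaches from x = -65 to +85 mm and y = -60 to +60 mm of its own frame; z up; the held cup leans towards -x. The foot under it slides stiffly down along its axis (about 8 N) to an end stop an unknown 2 to 12 mm further, and stays there
- held_cup: white stacking beaker of the same shape as cup_a, held captive in the stand, leaning 34 degrees from vertical. Inside: the thick base puts the inner floor 28 mm above the foot; it widens evenly from 44 mm across there to 62 mm at the mouth. Origin: centre of its foot, 45 to 54 mm above the bench; z along its axis out of the mouth, which leans to the stand's -x
- cup_a: white ceramic stacking beaker, round, 76 mm high, 160 g, loose, upright on the bench. Outside: foot 39 mm across, widening evenly to 58 mm at 50 mm up, then a straight band 68 mm across up to the rim. Inside as held_cup; lip 3 mm thick. Origin: centre of the foot; z along its axis to the mouth. Either loose cup may go first
- cup_b: the other loose cup, the same as cup_a in shape, weight and frame. Nested, a cup's foot stands on the inner floor of the cup under it: each sits 28 mm further along the axis, its band 2 mm clear of the lower cup's rim, with about 2 mm of play all round
- held_rim (a point): centre of the held cup's mouth, 76 mm along its axis from the foot
- cup_a_rim (a point): centre of cup_a's mouth, 76 mm above its foot
- cup_b_rim (a point): centre of cup_b's mouth, 76 mm above its foot
- mug: bystander: white straight mug with a handle at its +y, 72 mm across, 85 mm high; origin under its centre
- bowl: bystander: white bowl 100 mm across, 50 mm high; origin under its centre
- jar: bystander: amber glass glue jar, 44 mm across, 55 mm high; origin under its centre
- brush: bystander: wooden brush 160 mm long, lying
- spray: bystander: blue bottle, 60 mm across, 190 mm high; origin under its centre
- tray: bystander: flat dark wooden tray 130 x 100 x 18 mm; origin under its centre
- tissue_box: bystander: white paper box 120 x 230 x 85 mm; origin under its centre
Not all that is in view belongs to the job. Leave any blue or red look-alike of the cup_b alone.

How it is judged (in metres and radians):
On the way, in this order (a step that is already met when the one before it is completed fails the run):
1. one loose cup fully home in the held cup and pressed there, against the foot's end stop, with more than 14 N ((((z of cup_a in the frame of held_cup between 0.0245 and 0.0315 m and x of cup_a in the frame of held_cup between -0.005 and 0.005 m and y of cup_a in the frame of held_cup between -0.005 and 0.005 m and angle between the z axis of cup_a and the z axis of held_cup, either way round below 0.12 rad) and contact force between cup_a and held_cup above 14 N) or ((z of cup_b in the frame of held_cup between 0.0245 and 0.0315 m and x of cup_b in the frame of held_cup between -0.005 and 0.005 m and y of cup_b in the frame of held_cup between -0.005 and 0.005 m and angle between the z axis of cup_b and the z axis of held_cup, either way round below 0.12 rad) and contact force between cup_b and held_cup above 14 N))), for 0.1 s.
2. the other fully home in the first and pressed there, against the foot's end stop, with more than 14 N, the first still home ((((z of cup_a in the frame of held_cup between 0.0245 and 0.0315 m and x of cup_a in the frame of held_cup between -0.005 and 0.005 m and y of cup_a in the frame of held_cup between -0.005 and 0.005 m and angle between the z axis of cup_a and the z axis of held_cup, either way round below 0.12 rad) and (z of cup_b in the frame of cup_a between 0.0245 and 0.0315 m and x of cup_b in the frame of cup_a between -0.005 and 0.005 m and y of cup_b in the frame of cup_a between -0.005 and 0.005 m and angle between the z axis of cup_b and the z axis of cup_a, either way round below 0.12 rad) and contact force between cup_b and cup_a above 14 N) or ((z of cup_b in the frame of held_cup between 0.0245 and 0.0315 m and x of cup_b in the frame of held_cup between -0.005 and 0.005 m and y of cup_b in the frame of held_cup between -0.005 and 0.005 m and angle between the z axis of cup_b and the z axis of held_cup, either way round below 0.12 rad) and (z of cup_a in the frame of cup_b between 0.0245 and 0.0315 m and x of cup_a in the frame of cup_b between -0.005 and 0.005 m and y of cup_a in the frame of cup_b between -0.005 and 0.005 m and angle between the z axis of cup_a and the z axis of cup_b, either way round below 0.12 rad) and contact force between cup_a and cup_b above 14 N))), for 0.1 s.
At the end, for the whole second after the job is handed in: both loose cups are nested in the held cup, one in the other, in either order: each foot 24.5 to 31.5 mm along the axis of the cup beneath it and within 5 mm of that axis either way, axes within 0.12 rad (7 degrees), released and at rest ((((z of cup_a in the frame of held_cup between 0.0245 and 0.0315 m and x of cup_a in the frame of held_cup between -0.005 and 0.005 m and y of cup_a in the frame of held_cup between -0.005 and 0.005 m and angle between the z axis of cup_a and the z axis of held_cup, either way round below 0.12 rad) and (z of cup_b in the frame of cup_a between 0.0245 and 0.0315 m and x of cup_b in the frame of cup_a between -0.005 and 0.005 m and y of cup_b in the frame of cup_a between -0.005 and 0.005 m and angle between the z axis of cup_b and the z axis of cup_a, either way round below 0.12 rad)) or ((z of cup_b in the frame of held_cup between 0.0245 and 0.0315 m and x of cup_b in the frame of held_cup between -0.005 and 0.005 m and y of cup_b in the frame of held_cup between -0.005 and 0.005 m and angle between the z axis of cup_b and the z axis of held_cup, either way round below 0.12 rad) and (z of cup_a in the frame of cup_b between 0.0245 and 0.0315 m and x of cup_a in the frame of cup_b between -0.005 and 0.005 m and y of cup_a in the frame of cup_b between -0.005 and 0.005 m and angle between the z axis of cup_a and the z axis of cup_b, either way round below 0.12 rad))) and linear speed of each of cup_a, cup_b below 0.02 m/s and angular speed of each of cup_a, cup_b below 0.2 rad/s); the robot touches nothing.
It fails at once if a cup pressed or struck with more than 45 N against another cup, or against the stand (contact force between any of cup_a, cup_b and held_cup above 45 N or contact force between cup_a and cup_b above 45 N or contact force between any of cup_a, cup_b and stand above 45 N).
It fails at once if a bystander moved by more than 30 mm (distance of any of mug, bowl, jar, brush, spray, tray, tissue_box from where it was at the start of the episode above 0.03 m).
It also fails if it takes over 59 s, if anything falls off the work surface, if the arm or the gripper's body presses on something with over 40 N, if the wrist force passes 120 N, or if a joint passes its speed limit or range.

## Working session

There is one attempt and no reset: what is moved stays moved. The work goes in short steps, Python scripts to look and compute and a shell command to move; the robot and the scene stay as the last step left them, time stands still between calls to the robot, and variables do not carry over. Pictures are saved under pics/ and viewed, at most 10 in all, crops included, and the job is handed in when it is done.

```bash
mkdir -p pics; ls
python3 - <<'E'
from cell import arm
import cv2,json
for n in("scene","top"):
    cv2.imwrite(f"pics/{n}0.png",arm.snapshot(n)); print(n,arm.calibration(n))
print(arm.calibration("wrist")); print(arm.get_state(),arm.grasp_offset)
E
```

```text
pics
scene {'fx': 392.2404434688355, 'fy': 392.2404434688355, 'cx': 278.16435202016976, 'cy': 204.8853469580834, 'R': array([[-0.55342404,  0.83278994, -0.01351831],
       [ 0.59420528,  0.38339716, -0.70705495],
       [-0.58364537, -0.39933386, -0.70702938]]), 't': array([ 243.1990345 , -289.66105293, 1451.97397871])}
top {'fx': 540.0821571041922, 'fy': 540.0821571041922, 'cx': 288.64901769844863, 'cy': 201.5373266787557, 'R': array([[-0.01858872, -0.99969313,  0.01637393],
       [-0.99548418,  0.01698072, -0.09339644],
       [ 0.09308974, -0.01803611, -0.99549435]]), 't': array([  78.54323596,  567.23959891, 1399.67412672])}
{'fx': 295.82007748903555, 'fy': 295.82007748903555, 'cx': 280.8066544526232, 'cy': 210.6600385652887, 'mount': array([[ 4.99437886e-04, -9.63409936e-01, -2.68031801e-01,
         7.76419942e+01],
       [ 9.99999860e-01,  5.28593892e-04, -3.66180139e-05,
         2.96509200e-01],
       [ 1.76958131e-04, -2.68031745e-01,  9.63410065e-01,
        -1.79287620e+02],
       [ 0.00000000e+00,  0.00000000e+00,  0.00000000e+00,
         1.00000000e+00]])}
{'time_s': 0.1, 'joint_pos': array([-1.31498521e+00,  2.76490153e-01,  1.50597289e+00,  1.30457950e-05,
        1.36072159e+00, -1.20989983e-01]), 'qvel': array([ 0.00012202, -0.00143125, -0.00350322, -0.00100262,  0.00186718,
       -0.00027494]), 'tau': array([ 1.56073067e-03, -4.05454051e+01, -2.37777758e+01,  7.04063661e-02,
        2.97853444e-02, -4.42403439e-05]), 'tcp_pos': array([ 211.44630032, -534.16749527,  204.72838585]), 'ee_rot': array([-7.94612452e-04,  9.82304994e-01,  1.87286586e-01, -4.72536308e-05]), 'wrist_force': array([ 0.13591655,  0.77089865, -0.6887058 ]), 'moment': array([0.02004532, 0.00910247, 0.05987802]), 'gripper_force': 0.0, 'finger_gap': 93.85827454729393} 18.8
```

View pics/scene0.png

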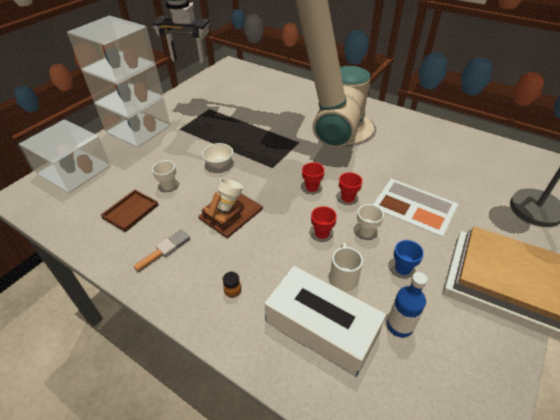

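View pics/top0.png

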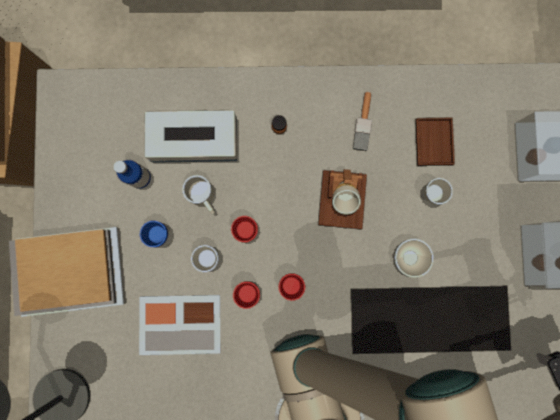

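The top view shows the loose white cups' mouths at about (438,191) and (205,258). The stand's base is at about (344,200), with the held mouth at (346,200) leaning down-image, towards the robot. The mug at (198,190), the bowl at (413,258), and the red and blue cups are not part of the job.

```bash
cat > h.py <<'E'
import numpy as np, cv2
from cell import arm
from scipy.spatial.transform import Rotation as Ro
def rot(q): return Ro.from_quat([q[1],q[2],q[3],q[0]])
def pose(): s=arm.get_state(); return s["tcp_pos"],rot(s["ee_rot"]).as_matrix()
def cam(name,P=None):
    c=arm.calibration(name); K=np.array([[c["fx"],0,c["cx"]],[0,c["fy"],c["cy"]],[0,0,1]])
    if name!="wrist": return K,c["R"],c["t"]
    p,R=P or pose(); M=np.array(c["mount"]); Rc=R@M[:3,:3]; o=p+R@M[:3,3]
    return K,Rc.T,-Rc.T@o
def ray(C,px):
    K,R,t=C; d=R.T@np.linalg.inv(K)@np.array([px[0],px[1],1.]); return -R.T@t,d/np.linalg.norm(d)
def onz(C,px,z):
    o,d=ray(C,px); return o+d*(z-o[2])/d[2]
def proj(C,X):
    K,R,t=C; u=K@(R@np.asarray(X,float)+t); return u[:2]/u[2]
def tri(obs):
    A=0;b=0
    for C,px in obs:
        o,d=ray(C,px); N=np.eye(3)-np.outer(d,d); A=A+N; b=b+N@o
    return np.linalg.solve(A,b)
def snap(n,f):
    C=cam(n); im=arm.snapshot(n); cv2.imwrite(f"pics/{f}.png",im); return C,im
def toolR(z,yhint):   # tool axes: z along fingers, y near yhint
    z=np.array(z,float)/np.linalg.norm(z); y=np.array(yhint,float); y-=z*(y@z); y/=np.linalg.norm(y)
    return np.column_stack([np.cross(y,z),y,z])
def go(p,R):
    p0,R0=pose(); s=R0.T@(np.asarray(p)-p0)/10; w=Ro.from_matrix(R0.T@R).as_rotvec()
    print("shift cm",s.round(2),"rotvec",w.round(3),"rows",max(np.linalg.norm(s)/5,np.degrees(np.linalg.norm(w))/8.59).round(1))
E
python3 - <<'E'
from h import *
T=cam("top")
for n,px,z in[("A",(438,191),76),("B",(205,258),76),("held",(346,200),112)]: print(n,onz(T,px,z).round(1), proj(cam("scene"),onz(T,px,z)).round(0))
im=cv2.imread("pics/top0.png"); hsv=cv2.cvtColor(im,cv2.COLOR_BGR2HSV)
m=cv2.inRange(hsv,(0,90,30),(20,255,200)); 
m2=np.zeros_like(m); m2[160:240,310:380]=m[160:240,310:380]
pts=cv2.findNonZero(m2); r=cv2.minAreaRect(pts); b=cv2.boxPoints(r); print(r)
for q in b: print(q, onz(T,q,14).round(1))
print(pose()[1].round(3))
E
```

```text
A [ 584.5 -313.9   76. ] [164. 166.]
B [424.8 282.4  76. ] [370. 211.]
held [561.9 -72.6 112. ] [231. 182.]
((342.193115234375, 198.18276977539062), (43.931060791015625, 57.30138397216797), 4.763641834259033)
[317.92416 224.91035] [506.1  -8.3  14. ]
[322.68277 167.8069 ] [658.9 -24.7  14. ]
[366.46207 171.45518] [ 647.1 -142.    14. ]
[361.70346 228.55864] [ 494.3 -124.4   14. ]
[[ 0.93   0.368 -0.   ]
 [ 0.368 -0.93   0.002]
 [ 0.    -0.002 -1.   ]]
```

Run:
```python
from h import *
go((575,-314,250),toolR((0,0,-1),(0,-1,0)))
```

```text
shift cm [41.91 -7.1  -4.51] rotvec [-0.002  0.     0.377] rows 8.5
```

```bash
python3 -m jog '[[[9.4,5,-1,-2,0,0,0.05],[9.4,10,-2,-4,0,0,0.1],[9.4,15,-3,-4.5,0,0,0.15],[9.4,20,-4,-4.5,0,0,0.2],[9.4,26,-5,-4.5,0,0,0.25],[9.4,32,-6,-4.5,0,0,0.3],[9.4,38,-7,-4.5,0,0,0.35],[9.4,41.9,-7.1,-4.5,0,0,0.377]]]'; python3 -m jog '[[[9.4,0,0,0,0,0,0],[9.4,0,0,0,0,0,0]]]'
python3 - <<'E'
from h import *
C,im=snap("wrist","wA"); print(C[1:],pose())
E
```

```text
time_s: 0.9
tcp_pos: [547.2, -327.8, 250.2]
ee_rot: [-0.0, 1.0, -0.001, -0.0]
wrist_force: [-0.5, -0.1, 0.0]
finger_gap: 94.1
gripper_force: 0.0
time_s: 1.1
tcp_pos: [546.4, -328.6, 249.4]
ee_rot: [-0.0, 1.0, 0.001, -0.001]
wrist_force: [-0.2, 0.0, -0.6]
finger_gap: 94.0
gripper_force: 0.0
(array([[ 2.93518699e-03, -9.99995282e-01, -9.05712577e-04],
       [-9.62836550e-01, -3.07072316e-03,  2.70067303e-01],
       [-2.70068810e-01,  7.93551389e-05, -9.62841021e-01]]), array([-330.41147766,  484.5499347 ,  581.3412797 ])) (array([ 545.4482978 , -329.38701609,  249.78328069]), array([[ 9.99997934e-01,  6.54136028e-04, -1.92451369e-03],
       [ 6.54517548e-04, -9.99999766e-01,  1.97619125e-04],
       [-1.92438397e-03, -1.98878345e-04, -9.99998129e-01]]))
```

View pics/wA.png

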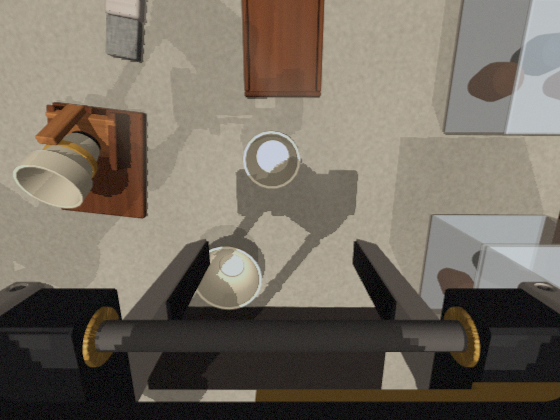

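The wrist view shows cup A's mouth at about (272,159), with a radius of about 28 px. The held cup's mouth is at about (54,183), tilted. Next I'll fit circles to the rims.

```bash
cat >> h.py <<'E'
def circ(im,c,w,rr):
    x0,y0=int(c[0]-w),int(c[1]-w); g=cv2.cvtColor(im[y0:y0+2*w,x0:x0+2*w],cv2.COLOR_BGR2GRAY)
    g=cv2.resize(g,None,fx=4,fy=4,interpolation=cv2.INTER_CUBIC)
    k=cv2.HoughCircles(g,cv2.HOUGH_GRADIENT_ALT,1,20,param1=150,param2=0.6,minRadius=int(4*rr[0]),maxRadius=int(4*rr[1]))
    return [] if k is None else [((q[0]+.5)/4-.5+x0,(q[1]+.5)/4-.5+y0,q[2]/4) for q in k.reshape(-1,k.shape[-1])]
E
python3 - <<'E'
from h import *
im=cv2.imread("pics/wA.png"); p=np.array([545.6,-329.3,249.8]); R=toolR((0,0,-1),(0,-1,0)); C=cam("wrist",(p,R))
for k in circ(im,(272,159),42,(20,36)):
    X=onz(C,k[:2],76); print(np.round(k,1),X.round(1),"diam",2*k[2]*(C[1]@X+C[2])[2]/C[0][0,0])
T=cam("top"); t=cv2.imread("pics/top0.png")
for c in((438,191),(205,258)):
    for k in circ(t,c,25,(8,18)): X=onz(T,k[:2],76); print("top",np.round(k,1),X.round(1),"diam",2*k[2]*(T[1]@X+T[2])[2]/T[0][0,0])
print(proj(C,(584.5,-313.9,76)))
go((545,-150,290),R)
E
```

```text
[270.4 159.9  27.6] [ 587.4 -317.3   76. ] diam 65.18463686658116
top [438.9 190.1  12.7] [ 586.7 -316.3   76. ] diam 65.03922695479837
top [205.9 257.9  12.9] [425.1 280.2  76. ] diam 65.11977738605779
top [205.9 257.9   8.7] [425.1 280.2  76. ] diam 43.60760426153738
[267.50266455 162.3809897 ]
shift cm [ -0.04 -17.94  -4.02] rotvec [-0.     0.002  0.001] rows 3.7
```

```bash
python3 -m jog '[[[9.4,-1,-5,-1,0,0,0],[9.4,-2,-10,-2,0,0,0],[9.4,-3,-15,-2,0,0,0],[9.4,-3,-20,-2,0,0,0],[9.4,-3,-25.5,-2,0,0,0],[9.4,-3,-25.5,-2,0,0,0],[9.4,-3,-25.5,-2,0,0,0],[9.4,-3,-25.5,-2,0,0,0]]]'
python3 - <<'E'
from h import *
C,im=snap("wrist","wH"); np.save("wH.npy",np.column_stack(pose())); print(pose())
a=cv2.resize(cv2.imread("pics/wA.png")[90:220,0:160],None,fx=3,fy=3,interpolation=cv2.INTER_CUBIC)
cv2.imwrite("pics/cmp.png",np.vstack([im[60:260,100:460][:,:,:].repeat(1,0), ]) )
b=cv2.resize(im[60:260,200:400],None,fx=1.95,fy=1.95,interpolation=cv2.INTER_CUBIC)[:390,:310]
cv2.imwrite("pics/cmp.png",im)
E
```

```text
time_s: 1.95
tcp_pos: [515.7, -76.3, 270.6]
ee_rot: [0.001, 1.0, -0.001, 0.0]
wrist_force: [-0.3, 0.1, -0.5]
finger_gap: 93.9
gripper_force: 0.0
(array([515.9409028 , -76.5867047 , 270.42233584]), array([[ 9.99996869e-01, -2.50235472e-03, -2.88203678e-05],
       [-2.50238945e-03, -9.99996055e-01, -1.27589368e-03],
       [-2.56275156e-05,  1.27596181e-03, -9.99999186e-01]]))
```

View pics/wH.png

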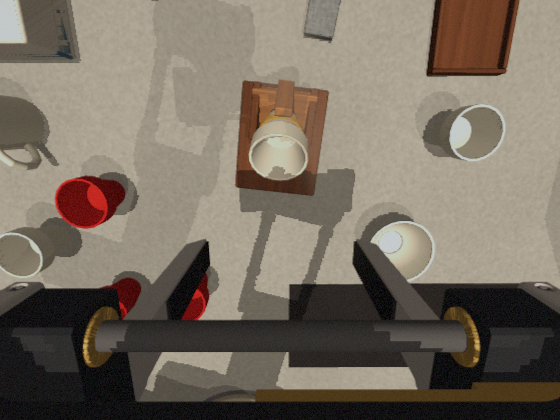

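The held mouth is at about (278,155) in this view, roughly 29 x 25 px in half-axes. The base plate's corners are at about (243,82), (328,90), (314,194) and (236,188).

Run:
```python
from h import *
H=cv2.imread("pics/wH.png"); A=cv2.imread("pics/wA.png")
def crop(im,x,y,w,h): return cv2.resize(im[y:y+h,x:x+w],None,fx=4,fy=4,interpolation=cv2.INTER_CUBIC)
out=[]
for im,x,y,thr in((H,235,105,0),(A,5,135,0)):
    c=crop(im,x,y,100,75); g=cv2.GaussianBlur(cv2.cvtColor(c,cv2.COLOR_BGR2GRAY),(7,7),0)
    e=cv2.Canny(g,30,70); out.append(np.hstack([c,cv2.cvtColor(e,cv2.COLOR_GRAY2BGR)]))
cv2.imwrite("pics/cmp2.png",np.vstack(out))
```

```text
(no output)
```

View pics/cmp2.png

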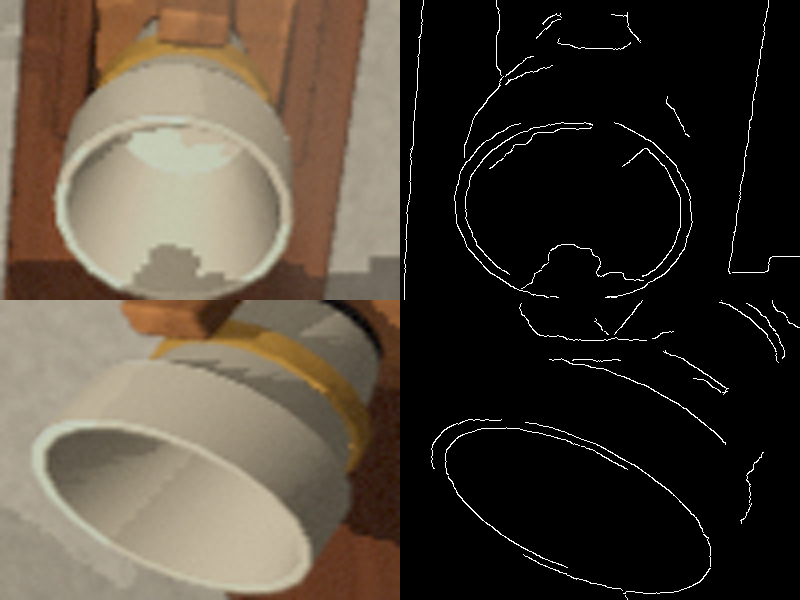

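The crops show the held mouth's outer ellipse clearly. In view H it spans crop x 56..291 and y 120..298. In view A it runs from (32,455) to (311,555). I'll fit ellipses to those edge points and triangulate.

Run:
```python
from h import *
def fit(P,x0,y0): 
    P=(np.array(P,float)+.5)/4-.5+[x0,y0]; return cv2.fitEllipseDirect(P.astype(np.float32))
H=fit([(56,200),(63,165),(80,145),(120,126),(160,120),(220,125),(255,145),(285,185),(291,215),(280,250),(255,280),(210,297),(155,297),(110,280),(75,250)],235,105)
A=fit([(x,y-300) for x,y in[(32,455),(37,440),(60,423),(100,419),(140,427),(200,451),(270,505),(300,532),(311,555),(300,580),(265,592),(220,588),(160,572),(100,543),(60,508),(40,480)]],5,135)
print(H,A)
q=np.load("wH.npy"); R=toolR((0,0,-1),(0,-1,0))
CH=cam("wrist",(q[:,0],q[:,1:])); CA=cam("wrist",(np.array([545.6,-329.3,249.8]),R))
X=tri([(CH,H[0]),(CA,A[0])]); print("rim",X, [proj(C,X)-e[0] for C,e in((CH,H),(CA,A))])
T=cam("top"); print("top check", proj(T,X), proj(cam("scene"),X))
# base corners by colour in wH
im=cv2.imread("pics/wH.png"); hsv=cv2.cvtColor(im,cv2.COLOR_BGR2HSV); m=cv2.inRange(hsv,(0,90,25),(20,255,220)); m2=np.zeros_like(m); m2[70:205,225:340]=m[70:205,225:340]
r=cv2.minAreaRect(cv2.findNonZero(m2)); b=np.array([onz(CH,c,14) for c in cv2.boxPoints(r)]); print(r,b.round(1))
e=np.diff(np.vstack([b,b[:1]]),axis=0); print(np.linalg.norm(e,axis=1),np.degrees(np.arctan2(e[:,1],e[:,0])), b.mean(0))
def axis(yaw): a=np.radians(yaw); return np.array([-np.sin(np.radians(34))*np.cos(a),-np.sin(np.radians(34))*np.sin(a),np.cos(np.radians(34))])
# ellipse predicted for yaw values vs fit
for yaw in(-12,-9,-6,-3,0):
    n=axis(yaw); u=np.cross(n,[0,0,1]); u/=np.linalg.norm(u); v=np.cross(n,u)
    o=[]
    for C in(CH,CA):
        pts=np.array([proj(C,X+34*(np.cos(t)*u+np.sin(t)*v)) for t in np.linspace(0,6.28,40)],np.float32); f=cv2.fitEllipseDirect(pts); o.append([f[0][0],f[0][1],*f[1],f[2]])
    print(yaw,np.round(o,1).tolist())
```

```text
((278.0536804199219, 156.61622619628906), (45.169071197509766, 59.29705810546875), 97.89163970947266) ((46.83163833618164, 186.26919555664062), (31.775585174560547, 74.95417022705078), 115.8128662109375)
rim [562.60526066 -74.19772464 110.85625127] [array([0.03326443, 0.2595397 ]), array([-0.07119695, -0.26436445])]
top check [346.58708152 199.75241915] [230.19546391 182.19209611]
((279.93902587890625, 135.54879760742188), (85.47401428222656, 111.75672149658203), 6.340190887451172) [[ 510.3   -3.3   14. ]
 [ 663.1  -27.2   14. ]
 [ 651.  -142.9   14. ]
 [ 495.6 -130.7   14. ]]
[154.65210134 116.33048816 155.89853211 128.25403675] [ -8.88930385 -95.96844706 175.51481942  83.40829566] [580.00261761 -75.98877033  14.        ]
-12 [[278.3, 155.0, 47.5, 60.4, 102.0], [45.5, 184.2, 32.0, 76.3, 117.6]]
-9 [[278.2, 155.1, 47.5, 60.3, 98.9], [45.4, 184.2, 32.8, 76.8, 116.4]]
-6 [[278.2, 155.0, 47.6, 60.3, 96.2], [45.4, 184.2, 33.9, 77.1, 115.2]]
-3 [[278.1, 155.0, 47.5, 60.2, 93.6], [45.3, 184.3, 34.9, 77.3, 113.8]]
0 [[278.0, 155.0, 47.5, 60.3, 90.6], [45.2, 184.3, 35.9, 77.6, 112.7]]
```

```bash
python3 - <<'E'
from h import *
q=np.load("wH.npy"); R=toolR((0,0,-1),(0,-1,0))
CH=cam("wrist",(q[:,0],q[:,1:])); CA=cam("wrist",(np.array([545.6,-329.3,249.8]),R))
print(tri([(CH,(278.05-.1,156.62+1.8)),(CA,(46.83+1.35,186.27+1.85))]))
go((587,-317,150),R); go((587,-317,52),R)
E
python3 -m jog '[[[9.4,2,5,0,0,0,0],[9.4,4,10,0,0,0,0],[9.4,6,15,0,0,0,0],[9.4,7.1,20,3,0,0,0],[9.4,7.1,24,7,0,0,0],[9.4,7.1,24,11,0,0,0],[9.4,7.1,24,12,0,0,0],[9.4,7.1,24,12,0,0,0]]]'
python3 - <<'E'
from h import *
go((587,-317,52),toolR((0,0,-1),(0,-1,0)))
E
```

```text
[560.35451085 -74.07001155 109.4002449 ]
shift cm [ 7.17 24.01 12.07] rotvec [ 0.001  0.    -0.003] rows 5.6
shift cm [ 7.17 24.   21.87] rotvec [ 0.001  0.    -0.003] rows 6.7
time_s: 2.8
tcp_pos: [583.7, -316.5, 145.5]
ee_rot: [-0.002, 1.0, -0.002, -0.004]
wrist_force: [-0.2, -0.0, 0.3]
finger_gap: 93.7
gripper_force: 0.0
shift cm [0.4  0.09 9.35] rotvec [-0.004  0.008 -0.005] rows 1.9
```

```bash
python3 -m jog '[[[9.4,0.3,0.1,3,0,0,0],[9.4,0.3,0.1,6,0,0.004,0],[9.4,0.3,0.1,8.5,0,0.004,0],[9.4,0.3,0.1,9.35,0,0.004,0],[9.4,0.3,0.1,9.35,0,0.004,0],[9.4,0.3,0.1,9.35,0,0.004,0]]]'
python3 - <<'E'
from h import *
snap("wrist","g1"); go((587,-317,52),toolR((0,0,-1),(0,-1,0)))
E
```

```text
time_s: 3.4
tcp_pos: [591.1, -316.6, 58.9]
ee_rot: [0.001, 1.0, -0.0, 0.003]
wrist_force: [0.4, -0.3, 0.4]
finger_gap: 94.0
gripper_force: 0.0
shift cm [-0.44  0.04  0.71] rotvec [ 0.002 -0.007 -0.   ] rows 0.2
```

View pics/g1.png

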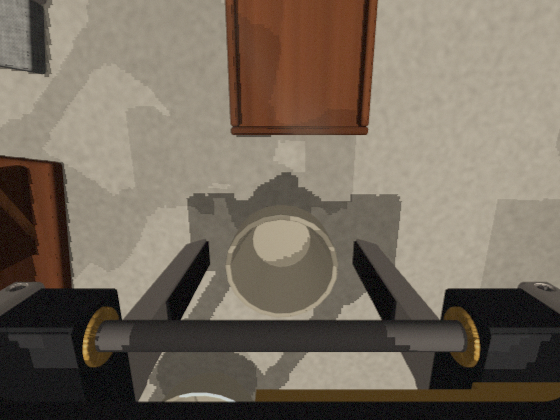

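The cup's mouth sits between the open fingers, centred at about (281,262). The arm was still settling when I read the pose, so I'll hold and re-read.

```bash
python3 -m jog '[[[9.4,0,0,0,0,0,0],[9.4,0,0,0,0,0,0],[9.4,0,0,0,0,0,0]]]'; python3 -m jog '[[[9.4,0,0,0,0,0,0]]]'
python3 - <<'E'
from h import *
go((587,-317,52),toolR((0,0,-1),(0,-1,0)))
C,im=snap("wrist","g2")
for k in circ(im,(281,262),62,(40,60)):
    X=onz(C,k[:2],76); print(np.round(k,1),X.round(1),2*k[2]*(C[1]@X+C[2])[2]/C[0][0,0])
go((587,-317,52),toolR((0,0,-1),(0,-1,0)))
E
```

```text
time_s: 3.75
tcp_pos: [590.4, -315.7, 57.8]
ee_rot: [0.0, 1.0, -0.0, 0.003]
wrist_force: [0.5, -0.4, -0.1]
finger_gap: 94.1
gripper_force: 0.0
time_s: 3.85
tcp_pos: [590.2, -315.6, 57.3]
ee_rot: [0.0, 1.0, -0.0, 0.002]
wrist_force: [-0.4, 0.4, -0.2]
finger_gap: 94.2
gripper_force: 0.0
shift cm [-0.32  0.14  0.53] rotvec [ 0.    -0.004 -0.   ] rows 0.1
[283.9 266.9  53.3] [ 588.4 -317.8   76. ] 63.4087319419586
[283.9 266.9  47.7] [ 588.4 -317.8   76. ] 56.817091577389405
shift cm [-0.31  0.15  0.51] rotvec [ 0.    -0.004 -0.   ] rows 0.1
```

```bash
python3 -m jog '[[[9.4,-0.25,0.15,0.52,0,-0.004,0],[9.4,-0.25,0.15,0.52,0,-0.004,0],[9.4,-0.25,0.15,0.52,0,-0.004,0],[6,-0.25,0.15,0.52,0,-0.004,0],[6,-0.25,0.15,0.52,0,-0.004,0],[6,-0.25,0.15,0.52,0,-0.004,0],[6,-0.25,0.15,0.52,0,-0.004,0],[6,-0.25,0.15,0.52,0,-0.004,0]]]' 50; python3 -m jog '[[[6,0,0,0,0,0,0],[6,0,0,0,0,0,0]]]'
```

```text
time_s: 4.7
tcp_pos: [587.6, -317.0, 51.9]
ee_rot: [0.0, 1.0, -0.0, 0.0]
wrist_force: [0.2, 0.3, -1.5]
finger_gap: 67.1
gripper_force: 50.0
time_s: 4.9
tcp_pos: [587.6, -317.0, 51.8]
ee_rot: [0.0, 1.0, -0.0, 0.0]
wrist_force: [0.9, 0.6, 0.4]
finger_gap: 67.0
gripper_force: 50.0
```

```bash
cat >> h.py <<'E'
def axis(yaw=-7.5): a=np.radians(yaw); return np.array([-np.sin(np.radians(34))*np.cos(a),-np.sin(np.radians(34))*np.sin(a),np.cos(np.radians(34))])
AX=axis(); HF=np.array([560.4,-74.1,109.4])-76*AX; TR=toolR(-AX,(0,-1,0))
def goal(d,dz=52): return HF+AX*(d+dz)     # TCP for loose cup's foot d mm along held axis
def rep():
    p,R=pose(); s=arm.get_state(); v=TR.T@(p-goal(0)); f=TR.T@s["wrist_force"]
    print("foot rel held: x %.1f y %.1f along %.1f"%(v[0],v[1],-v[2]),"tilt",Ro.from_matrix(TR.T@R).as_rotvec().round(3),"force tool",f.round(1),"mom",(TR.T@s["moment"]).round(2),"t",s["time_s"],"gap",round(s["finger_gap"],1))
E
python3 -m jog '[[[6,0,0,-4,0,0,0],[6,0,0,-8,0,0,0],[6,0,-2,-12,0,0,0],[6,-2,-6,-15,0,0,0],[6,-2,-10,-17,0,0,0],[6,-2,-10,-17,0,0,0],[6,-2,-10,-17,0,0,0]]]'
python3 - <<'E'
from h import *
print(HF,AX); go(goal(110),TR)
E
```

```text
time_s: 5.6
tcp_pos: [567.6, -216.4, 222.2]
ee_rot: [0.001, 1.0, 0.001, 0.0]
wrist_force: [0.5, -0.1, -2.0]
finger_gap: 67.0
gripper_force: 50.0
[602.53507873 -79.64718835  46.39314449] [-0.55440893  0.07298932  0.82903757]
shift cm [ -5.46 -14.87   4.13] rotvec [-0.07   0.588  0.023] rows 4.0
```

```bash
python3 -m jog '[[[6,-1.5,-3,0,-0.014,0.118,0.005],[6,-3,-7,0,-0.028,0.235,0.01],[6,-5,-11,0,-0.042,0.353,0.014],[6,-5.5,-14.9,0,-0.056,0.47,0.018],[6,-5.5,-14.9,2,-0.07,0.588,0.023],[6,-5.5,-14.9,4.1,-0.07,0.588,0.023],[6,-5.5,-14.9,4.1,-0.07,0.588,0.023],[6,-5.5,-14.9,4.1,-0.07,0.588,0.023]]]'; python3 -m jog '[[[6,0,0,0,0,0,0],[6,0,0,0,0,0,0]]]'
python3 - <<'E'
from h import *
rep(); go(goal(105),TR); snap("wrist","p1")
E
```

```text
time_s: 6.4
tcp_pos: [513.3, -69.1, 180.6]
ee_rot: [0.035, 0.957, -0.012, 0.289]
wrist_force: [0.4, -0.8, -1.1]
finger_gap: 66.5
gripper_force: 50.0
time_s: 6.6
tcp_pos: [514.4, -69.1, 182.3]
ee_rot: [0.035, 0.956, -0.012, 0.291]
wrist_force: [-0.5, 0.0, -2.5]
finger_gap: 66.8
gripper_force: 50.0
foot rel held: x 2.3 y 1.3 along 110.3 tilt [-0.001  0.001  0.002] force tool [-1.9 -0.1  1.8] mom [ 0.06 -0.52  0.  ] t 6.6 gap 66.8
shift cm [-0.23 -0.13  0.53] rotvec [ 0.001 -0.001 -0.002] rows 0.1
```

View pics/p1.png

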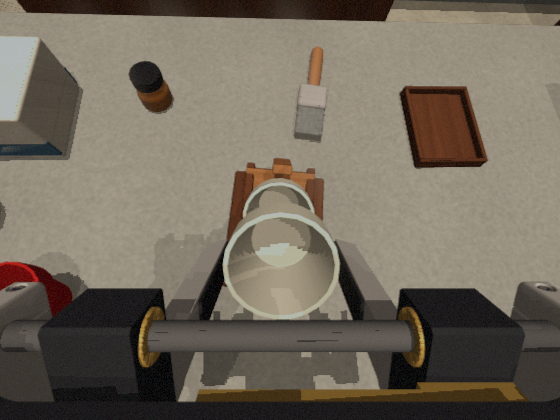

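Cup A is gripped, with its mouth at about (282,262). Behind it the held rim's arc spans x 243..315 with its top at y≈178, so they look in line. I'll compare these pixels with the prediction.

Run:
```python
from h import *
C=cam("wrist"); im=cv2.imread("pics/p1.png")
def ell(c,r,n):
    u=np.cross(n,[0,1,0]);u/=np.linalg.norm(u);v=np.cross(n,u)
    P=np.array([proj(C,c+r*(np.cos(t)*u+np.sin(t)*v)) for t in np.linspace(0,6.28,90)]); return P
p,R=pose(); z=-R[:,2]
E1=ell(HF+76*AX,34,AX); E2=ell(p+24*z,34,z)
print("held pred L/R/top",E1.min(0),E1.max(0)); print("grip pred",E2.min(0),E2.max(0))
c=cv2.resize(im[165:325,205:365],None,fx=3.75,fy=3.75,interpolation=cv2.INTER_CUBIC)
f=lambda E:((E-[205,165]+.5)*3.75-.5).astype(np.int32).reshape(-1,1,2)
cv2.polylines(c,[f(E1)],True,(0,0,255),1); cv2.polylines(c,[f(E2)],True,(255,0,0),1); cv2.imwrite("pics/p1c.png",c)
```

```text
held pred L/R/top [242.96152607 180.7901657 ] [315.50158411 250.31879809]
grip pred [221.06716597 211.78827098] [339.11590034 319.44627179]
```

View pics/p1c.png

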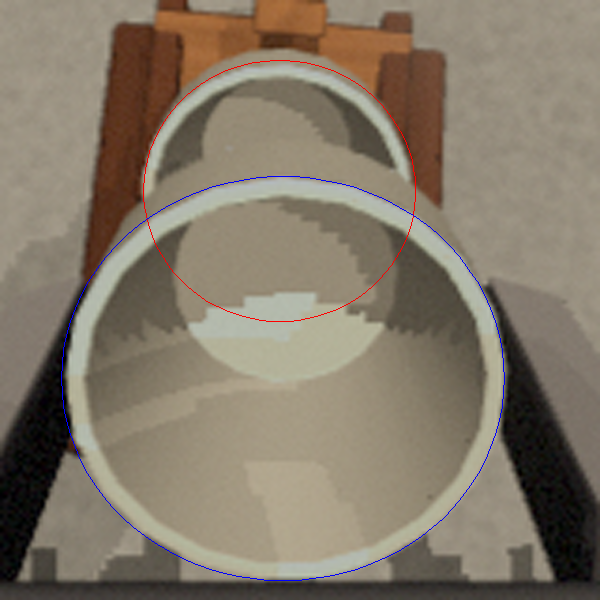

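The predicted ellipses match both rims to within about 1 px, so the estimate holds. I'll correct the offset and insert along the axis.

```bash
python3 -m jog '[[[6,-0.23,-0.13,0,0,-0.001,0],[6,-0.23,-0.13,1,0,-0.001,0],[6,-0.23,-0.13,2,0,-0.001,0],[6,-0.23,-0.13,3,0,-0.001,0],[6,-0.23,-0.13,4,0,-0.001,0],[6,-0.23,-0.13,5,0,-0.001,0],[6,-0.23,-0.13,5.5,0,-0.001,0],[6,-0.23,-0.13,5.5,0,-0.001,0]]]'
python3 - <<'E'
from h import *
rep()
E
```

```text
time_s: 7.45
tcp_pos: [541.2, -70.6, 132.6]
ee_rot: [0.034, 0.957, -0.011, 0.288]
wrist_force: [-0.3, -0.6, -1.2]
finger_gap: 66.9
gripper_force: 50.0
foot rel held: x -3.1 y -1.3 along 54.1 tilt [ 0.001 -0.004  0.002] force tool [-0.9  0.5  0.9] mom [ 0.11 -0.51 -0.02] t 7.45 gap 66.9
```

```bash
python3 -m jog '[[[6,0,0,0,0,0,0],[6,0,0,0,0,0,0],[6,0,0,0,0,0,0]]]' >/dev/null
python3 - <<'E'
from h import *
rep(); rep()
E
```

```text
foot rel held: x -2.0 y -1.1 along 55.5 tilt [-0.    -0.001  0.002] force tool [-1.5  0.3  1.5] mom [ 0.06 -0.52  0.05] t 7.75 gap 66.6
foot rel held: x -2.0 y -1.1 along 55.5 tilt [-0.    -0.001  0.002] force tool [-1.5  0.3  1.5] mom [ 0.06 -0.52  0.05] t 7.75 gap 66.6
```

```bash
python3 -m jog '[[[6,0.2,0.11,0.2,0,0.001,0],[6,0.2,0.11,0.6,0,0.001,0],[6,0.2,0.11,1.0,0,0.001,0],[6,0.2,0.11,1.4,0,0.001,0],[6,0.2,0.11,1.8,0,0.001,0],[6,0.2,0.11,2.1,0,0.001,0],[6,0.2,0.11,2.1,0,0.001,0],[6,0.2,0.11,2.1,0,0.001,0]]]' >/dev/null
python3 - <<'E'
from h import *
rep()
E
python3 -m jog '[[[6,0,0,0,0,0,0],[6,0,0,0,0,0,0]]]' >/dev/null
python3 - <<'E'
from h import *
rep()
E
```

```text
foot rel held: x -0.6 y -0.1 along 33.9 tilt [ 0.    -0.002  0.002] force tool [-1.4 -0.   2.4] mom [ 0.01 -0.46  0.02] t 8.55 gap 67.4
foot rel held: x -0.4 y -0.0 along 34.2 tilt [ 0.    -0.001  0.002] force tool [-1.2  0.4  2.1] mom [ 0.01 -0.46  0.03] t 8.75 gap 66.9
```

```bash
python3 -m jog '[[[6,0,0,0.1,0,0,0],[6,0,0,0.2,0,0,0],[6,0,0,0.3,0,0,0],[6,0,0,0.4,0,0,0],[6,0,0,0.5,0,0,0],[6,0,0,0.6,0,0,0]]]' >/dev/null
python3 - <<'E'
from h import *
rep()
E
python3 -m jog '[[[6,0,0,0.1,0,0,0],[6,0,0,0.2,0,0,0],[6,0,0,0.2,0,0,0]]]' >/dev/null
python3 - <<'E'
from h import *
rep()
E
```

```text
foot rel held: x -0.5 y -0.1 along 28.0 tilt [ 0.    -0.001  0.002] force tool [-0.8 -0.5  1.9] mom [ 0.03 -0.52  0.  ] t 9.35 gap 67.3
foot rel held: x -0.5 y -0.2 along 26.3 tilt [ 0.    -0.001  0.002] force tool [-1.2 -1.2 -3.2] mom [ 0.15 -0.53 -0.02] t 9.65 gap 67.0
```

```bash
for i in 1; do python3 -m jog '[[[6,0,0,0.1,0,0,0],[6,0,0,0.2,0,0,0],[6,0,0,0.2,0,0,0]]]' >/dev/null; done
python3 - <<'E'
from h import *
rep()
E
python3 -m jog '[[[6,0,0,0.1,0,0,0],[6,0,0,0.2,0,0,0],[6,0,0,0.2,0,0,0]]]' >/dev/null
python3 - <<'E'
from h import *
rep()
E
```

```text
foot rel held: x -0.5 y -0.1 along 24.1 tilt [ 0.    -0.001  0.002] force tool [-1.4 -0.9 -3.9] mom [ 0.27 -0.52  0.02] t 9.95 gap 67.0
foot rel held: x -0.5 y -0.1 along 21.9 tilt [ 0.    -0.001  0.002] force tool [-1.4 -0.5 -4.3] mom [ 0.32 -0.44  0.01] t 10.25 gap 67.1
```

```bash
for i in 1; do python3 -m jog '[[[6,0,0,0.1,0,0,0],[6,0,0,0.15,0,0,0],[6,0,0,0.15,0,0,0]]]' >/dev/null; done
python3 - <<'E'
from h import *
rep()
E
python3 -m jog '[[[6,0,0,0.1,0,0,0],[6,0,0,0.15,0,0,0],[6,0,0,0.15,0,0,0]]]' >/dev/null
python3 - <<'E'
from h import *
rep()
E
```

```text
foot rel held: x -0.5 y -0.1 along 20.5 tilt [ 0.    -0.001  0.002] force tool [-1.4 -1.6 -3.7] mom [ 0.4  -0.47 -0.01] t 10.55 gap 66.9
foot rel held: x -0.5 y -0.1 along 19.1 tilt [ 0.    -0.001  0.002] force tool [-1.2 -2.2 -4.5] mom [ 0.56 -0.43  0.01] t 10.85 gap 67.2
```

```bash
for i in 1; do python3 -m jog '[[[6,0,0,0.1,0,0,0],[6,0,0,0.15,0,0,0],[6,0,0,0.15,0,0,0]]]' >/dev/null; done
python3 - <<'E'
from h import *
rep()
E
python3 -m jog '[[[6,0,0,0.1,0,0,0],[6,0,0,0.15,0,0,0],[6,0,0,0.15,0,0,0]]]' >/dev/null
python3 - <<'E'
from h import *
rep()
E
```

```text
foot rel held: x -0.5 y -0.2 along 18.0 tilt [ 0.    -0.001  0.002] force tool [ -2.1  -1.1 -12.6] mom [ 0.57 -0.55 -0.03] t 11.15 gap 67.2
foot rel held: x -0.3 y -0.2 along 17.1 tilt [ 0.    -0.     0.001] force tool [ -2.8  -0.9 -19.4] mom [ 0.44 -0.72  0.03] t 11.45 gap 66.9
```

```bash
python3 -m jog '[[[6,0,0,0.02,0,0,0],[6,0,0,0.02,0,0,0],[6,0,0,0.02,0,0,0]]]' >/dev/null
python3 - <<'E'
from h import *
rep()
E
```

```text
foot rel held: x -0.3 y -0.3 along 17.0 tilt [ 0.    -0.     0.001] force tool [ -1.9  -0.7 -20.6] mom [ 0.48 -0.72  0.07] t 11.75 gap 67.0
```

```bash
python3 -m jog '[[[9.4,0,0,0,0,0,0],[9.4,0,0,0,0,0,0],[9.4,0,0,0,0,0,0],[9.4,0,0,-1,0,0,0],[9.4,0,0,-4,0,0,0],[9.4,0,0,-8,0,0,0],[9.4,0,0,-10,0,0,0],[9.4,0,0,-10,0,0,0]]]'
python3 - <<'E'
from h import *
C,im=snap("wrist","r1"); rep()
p,R=pose()
def ell(c,r,n=AX):
    u=np.cross(n,[0,1,0]);u/=np.linalg.norm(u);v=np.cross(n,u)
    return np.array([proj(C,c+r*(np.cos(t)*u+np.sin(t)*v)) for t in np.linspace(0,6.28,90)])
for d,col in((17+76,(0,0,255)),(17+48,(255,0,0))):
    cv2.polylines(im,[ell(HF+d*AX,34).round().astype(np.int32).reshape(-1,1,2)],True,col,1)
cv2.imwrite("pics/r1o.png",cv2.resize(im[100:330,150:410],None,fx=2.5,fy=2.5))
E
```

```text
time_s: 12.55
tcp_pos: [510.1, -68.0, 188.4]
ee_rot: [0.036, 0.956, -0.011, 0.292]
wrist_force: [0.6, 0.6, 0.7]
finger_gap: 93.8
gripper_force: 0.0
foot rel held: x 0.9 y 0.5 along 116.6 tilt [-0.001  0.002  0.002] force tool [-0.2 -0.7 -0.1] mom [ 0.08 -0.28  0.04] t 12.6 gap 94.1
```

View pics/r1o.png

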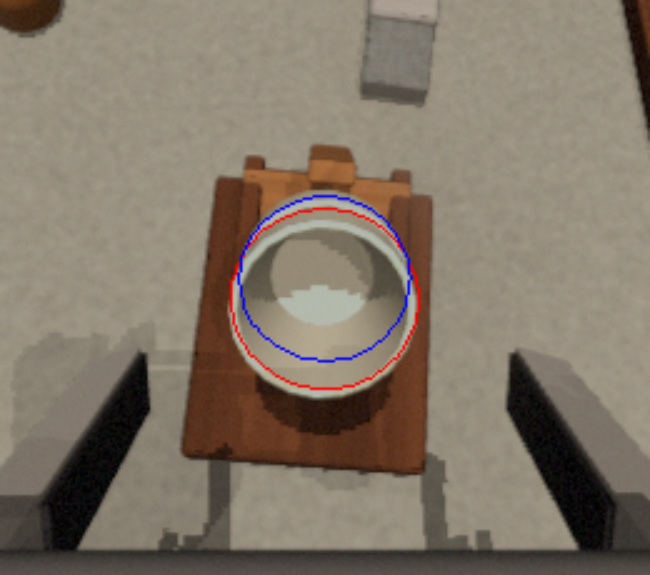

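Cup A sits nested in the held cup. Its rim is at about (324,310) in the crop, some 12 crop px below the predicted ring. That would be about 4 mm of sag within the play after release. I'll take one more settled measurement, then fetch cup B.

```bash
python3 -m jog '[[[9.4,0,0,-1,0,0,0],[9.4,0,0,-1,0,0,0],[9.4,0,0,-1,0,0,0]]]' >/dev/null
python3 - <<'E'
from h import *
C,im=snap("wrist","r2"); rep()
pr=proj(C,HF+93*AX); print(pr)
g=cv2.cvtColor(im,cv2.COLOR_BGR2GRAY); x0,y0=220,150
c=cv2.resize(im[y0:y0+130,x0:x0+130],None,fx=4,fy=4,interpolation=cv2.INTER_CUBIC)
e=cv2.Canny(cv2.GaussianBlur(cv2.cvtColor(c,cv2.COLOR_BGR2GRAY),(7,7),0),25,60)
cs,_=cv2.findContours(e,cv2.RETR_LIST,cv2.CHAIN_APPROX_NONE)
for k in cs:
    if len(k)>150:
        (cx,cy),(a,b),th=cv2.fitEllipseDirect(k); 
        if 200<a<400: 
            px=((cx+.5)/4-.5+x0,(cy+.5)/4-.5+y0); o,d=ray(C,px); n=AX; X=o+d*((HF+93*AX-o)@n)/(d@n)
            print(len(k),np.round(px,1),np.round((a/4,b/4,th),1),(TR.T@(X-HF-93*AX)).round(1),"diam",np.sqrt(a*b)/4*(C[1]@X+C[2])[2]/C[0][0,0])
R=toolR((0,0,-1),(0,-1,0)); go((425,280,180),R)
E
```

```text
foot rel held: x -0.9 y -0.1 along 125.1 tilt [ 0.001 -0.003  0.002] force tool [-0.3 -0.1 -0.2] mom [ 0.04 -0.26  0.03] t 12.95 gap 93.9
[280.55825951 214.27705052]
1353 [279.8 217.2] [63.5 66.4 87.8] [-2.8 -0.8 -0. ] diam 60.442523177407786
266 [278.7 208. ] [61.  66.2 65.4] [ 6.1 -1.7 -0. ] diam 58.61989309893699
1727 [279.8 213.6] [73.1 78.   1.8] [ 0.7 -0.7 -0. ] diam 70.05520101898584
shift cm [ -7.32 -34.32  -5.78] rotvec [ 0.07  -0.587 -0.023] rows 7.1
```

```bash
python3 -m jog '[[[9.4,-1,-4,-6,0.01,-0.1,-0.003],[9.4,-2,-9,-6,0.02,-0.2,-0.006],[9.4,-3,-14,-6,0.03,-0.3,-0.01],[9.4,-4,-19,-6,0.04,-0.4,-0.015],[9.4,-5,-24,-6,0.055,-0.5,-0.02],[9.4,-6,-29,-6,0.07,-0.587,-0.023],[9.4,-7,-34,-6,0.07,-0.587,-0.023],[9.4,-7.3,-34.3,-6,0.07,-0.587,-0.023]]]'; python3 -m jog '[[[9.4,0,0,0,0,0,0],[9.4,0,0,0,0,0,0],[9.4,0,0,0,0,0,0]]]'
python3 - <<'E'
from h import *
C,im=snap("wrist","b1"); R=toolR((0,0,-1),(0,-1,0)); pr=proj(C,(425,280,76)); print(pr)
for k in circ(im,pr,60,(20,50)):
    X=onz(C,k[:2],76); print(np.round(k,1),X.round(1),2*k[2]*(C[1]@X+C[2])[2]/C[0][0,0])
go((425,280,100),R); go((425,280,52),R)
E
```

```text
time_s: 13.75
tcp_pos: [424.1, 283.7, 180.4]
ee_rot: [-0.0, 1.0, 0.001, -0.001]
wrist_force: [-0.4, -0.1, -0.0]
finger_gap: 93.8
gripper_force: 0.0
time_s: 14.05
tcp_pos: [424.3, 279.0, 182.4]
ee_rot: [0.0, 1.0, -0.0, 0.001]
wrist_force: [-0.1, -0.4, -0.3]
finger_gap: 94.2
gripper_force: 0.0
[279.33688201 208.41899501]
[273.9 207.1  32.3] [426.3 285.5  76. ] 64.55129097882174
shift cm [ 0.04 -0.12  8.27] rotvec [ 0.    -0.001 -0.002] rows 1.7
shift cm [ 0.04 -0.12 13.07] rotvec [ 0.    -0.001 -0.002] rows 2.6
```

```bash
python3 -m jog '[[[9.4,0.15,-0.5,2,0,0,0],[9.4,0.15,-0.5,5,0,0,0],[9.4,0.15,-0.5,7,0,0,0],[9.4,0.15,-0.5,7,0,0,0],[9.4,0.15,-0.5,7,0,0,0],[9.4,0.15,-0.5,7,0,0,0]]]'
python3 - <<'E'
from h import *
C,im=snap("wrist","b2"); R=toolR((0,0,-1),(0,-1,0)); pr=proj(C,(426,284,76)); print(pr,pose()[0])
for k in circ(im,pr,62,(30,60)):
    X=onz(C,k[:2],76); print(np.round(k,1),X.round(1),2*k[2]*(C[1]@X+C[2])[2]/C[0][0,0])
go((426,284,52),R)
E
```

```text
time_s: 14.7
tcp_pos: [426.9, 284.9, 114.1]
ee_rot: [-0.001, 1.0, -0.001, 0.002]
wrist_force: [-0.6, 0.3, 0.1]
finger_gap: 93.6
gripper_force: 0.0
[281.47522436 233.32564531] [426.80816437 285.06230245 114.04135888]
[284.4 232.1  40.7] [427.  281.7  76. ] 63.3706073723479
[277.6 230.1  36. ] [428.6 287.   76. ] 55.9780328308239
shift cm [-0.1   0.11  6.2 ] rotvec [-0.001 -0.004 -0.001] rows 1.2
```

```bash
python3 -m jog '[[[9.4,0,0.3,2,-0.001,-0.004,-0.001],[9.4,0,0.3,4.5,-0.001,-0.004,-0.001],[9.4,0,0.3,6.1,-0.001,-0.004,-0.001],[9.4,0,0.3,6.1,-0.001,-0.004,-0.001],[9.4,0,0.3,6.1,-0.001,-0.004,-0.001],[9.4,0,0.3,6.1,-0.001,-0.004,-0.001]]]' >/dev/null
python3 - <<'E'
from h import *
C,im=snap("wrist","b3"); pr=proj(C,(426,282,76)); print(pr,pose()[0])
for k in circ(im,pr,62,(40,60)):
    X=onz(C,k[:2],76); print(np.round(k,1),X.round(1),2*k[2]*(C[1]@X+C[2])[2]/C[0][0,0])
go((426.5,282,52),toolR((0,0,-1),(0,-1,0)))
E
```

```text
[280.89722419 269.02591422] [426.75140844 282.47164541  52.87736267]
[278.4 264.9  51.9] [428.6 283.5  76. ] 60.015757824591816
shift cm [-0.03  0.05  0.09] rotvec [-0.     0.     0.001] rows 0.0
```

View pics/b3.png

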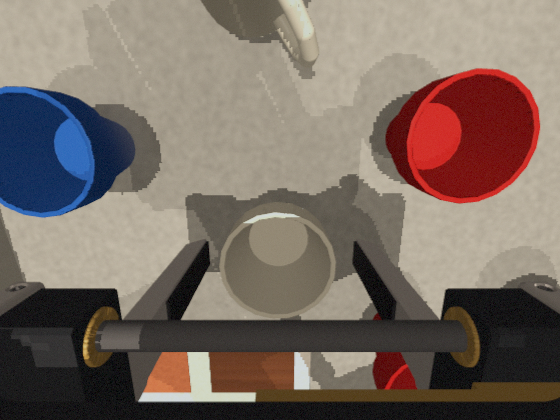

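Cup B sits between the fingers, spanning x 221..336 and y about 207..317, with its centre about 2 mm further along +x. I'll shift and grip.

```bash
python3 -m jog '[[[9.4,0.18,-0.1,0.1,0,0,0],[9.4,0.18,-0.1,0.1,0,0,0],[9.4,0.18,-0.1,0.1,0,0,0],[6,0.18,-0.1,0.1,0,0,0],[6,0.18,-0.1,0.1,0,0,0],[6,0.18,-0.1,0.1,0,0,0],[6,0.18,-0.1,0.1,0,0,0],[6,0.18,-0.1,0.1,0,0,0]]]' 50; python3 -m jog '[[[6,0,0,0,0,0,0],[6,0,0,-3,0,0,0],[6,0,0,-8,0,0,0],[6,0,0,-13,0,0,0],[6,0,0,-18,0,0,0],[6,0,0,-20,0,0,0],[6,0,0,-20,0,0,0],[6,0,0,-20,0,0,0]]]'
python3 - <<'E'
from h import *
go(goal(110)+np.array([0,0,60]),TR)
E
```

```text
time_s: 16.2
tcp_pos: [427.5, 283.2, 50.5]
ee_rot: [0.0, 1.0, 0.0, -0.001]
wrist_force: [0.8, 0.8, 0.1]
finger_gap: 66.6
gripper_force: 50.0
time_s: 17.0
tcp_pos: [427.3, 282.7, 249.4]
ee_rot: [0.001, 1.0, 0.0, -0.002]
wrist_force: [0.8, -0.5, -1.8]
finger_gap: 66.4
gripper_force: 50.0
shift cm [ 8.52 35.05  0.9 ] rotvec [-0.069  0.594  0.023] rows 7.2
```

```bash
python3 -m jog '[[[6,1,4,0,-0.01,0.08,0.003],[6,2,9,0,-0.02,0.16,0.006],[6,3,14,0,-0.03,0.25,0.01],[6,4,19,0,-0.04,0.33,0.013],[6,5,24,0,-0.05,0.42,0.016],[6,6.5,29,0,-0.06,0.5,0.02],[6,8,34,0.5,-0.069,0.59,0.023],[6,8.5,35,0.9,-0.069,0.594,0.023]]]' >/dev/null; python3 -m jog '[[[6,0,0,0,0,0,0],[6,0,0,0,0,0,0],[6,0,0,0,0,0,0]]]'
python3 - <<'E'
from h import *
rep(); go(goal(118),TR)
E
```

```text
time_s: 18.1
tcp_pos: [512.5, -65.6, 240.2]
ee_rot: [0.034, 0.956, -0.01, 0.29]
wrist_force: [-0.4, -0.5, -1.1]
finger_gap: 66.9
gripper_force: 50.0
foot rel held: x 32.9 y 1.4 along 159.6 tilt [ 0.003 -0.001 -0.   ] force tool [-0.9  0.5  0.8] mom [ 0.1  -0.48 -0.03] t 18.1 gap 66.9
shift cm [-3.29 -0.13  4.16] rotvec [-0.003  0.001  0.   ] rows 1.1
```

```bash
python3 -m jog '[[[6,-2,-0.14,2,-0.003,0.001,0],[6,-3.5,-0.14,4,-0.003,0.001,0],[6,-3.5,-0.14,4.1,-0.003,0.001,0],[6,-3.5,-0.14,4.1,-0.003,0.001,0],[6,-3.5,-0.14,4.1,-0.003,0.001,0],[6,-3.5,-0.14,4.1,-0.003,0.001,0]]]' >/dev/null
python3 - <<'E'
from h import *
C,im=snap("wrist","p2"); rep(); p,R=pose(); z=-R[:,2]
def ell(c,r,n):
    u=np.cross(n,[0,1,0]);u/=np.linalg.norm(u);v=np.cross(n,u)
    return np.array([proj(C,c+r*(np.cos(t)*u+np.sin(t)*v)) for t in np.linspace(0,6.28,90)])
c=cv2.resize(im[165:325,205:365],None,fx=3.75,fy=3.75,interpolation=cv2.INTER_CUBIC)
f=lambda E:((E-[205,165]+.5)*3.75-.5).astype(np.int32).reshape(-1,1,2)
cv2.polylines(c,[f(ell(HF+93*AX,34,AX))],True,(0,0,255),1); cv2.polylines(c,[f(ell(p+25.5*z,34,z))],True,(255,0,0),1); cv2.imwrite("pics/p2c.png",c)
E
```

```text
foot rel held: x 1.2 y 1.3 along 120.0 tilt [-0.003  0.005 -0.   ] force tool [-1.6  0.2  0.1] mom [ 0.07 -0.43  0.02] t 18.75 gap 67.1
```

View pics/p2c.png

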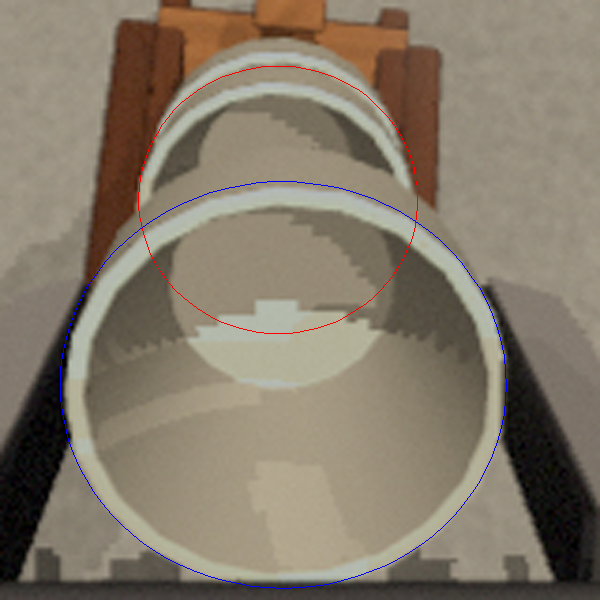

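The held lip's arc (top y≈50) and cup A's rim (top y≈78) are about 8 px apart. That fits 28 mm of nesting with about 2.8 mm of sag, so A is home. B's rim matches its predicted ring. I'll aim B about 2 mm towards -x and insert.

```bash
python3 -m jog '[[[6,-0.2,-0.1,0,0.002,-0.003,0],[6,-0.2,-0.1,0.7,0.002,-0.003,0],[6,-0.2,-0.1,1.4,0.002,-0.003,0],[6,-0.2,-0.1,2.1,0.002,-0.003,0],[6,-0.2,-0.1,2.5,0.002,-0.003,0],[6,-0.2,-0.1,2.5,0.002,-0.003,0],[6,-0.2,-0.1,2.5,0.002,-0.003,0],[6,-0.2,-0.1,2.5,0.002,-0.003,0]]]' >/dev/null
python3 - <<'E'
from h import *
rep()
E
```

```text
foot rel held: x -2.4 y 0.3 along 94.2 tilt [-0.     0.     0.001] force tool [-1.  -0.9  0.6] mom [ 0.06 -0.4  -0.04] t 19.55 gap 66.6
```

```bash
python3 -m jog '[[[6,0,0,0.6,0,0,0],[6,0,0,1.2,0,0,0],[6,0,0,1.8,0,0,0],[6,0,0,2.4,0,0,0],[6,0,0,2.4,0,0,0],[6,0,0,2.4,0,0,0]]]' >/dev/null
python3 - <<'E'
from h import *
rep()
E
python3 -m jog '[[[6,0,0,0.4,0,0,0],[6,0,0,0.8,0,0,0],[6,0,0,1.2,0,0,0],[6,0,0,1.5,0,0,0],[6,0,0,1.5,0,0,0],[6,0,0,1.5,0,0,0]]]' >/dev/null
python3 - <<'E'
from h import *
rep()
E
```

```text
foot rel held: x -2.7 y 0.2 along 69.9 tilt [ 0.    -0.001  0.001] force tool [-1.1 -0.4  0.9] mom [ 0.13 -0.42  0.02] t 20.15 gap 66.6
foot rel held: x -2.6 y 0.2 along 55.1 tilt [ 0.    -0.     0.001] force tool [-1.7 -0.4  1.1] mom [ 0.05 -0.44 -0.04] t 20.75 gap 66.6
```

```bash
python3 -m jog '[[[6,0.05,0,0.2,0,0,0],[6,0.05,0,0.4,0,0,0],[6,0.05,0,0.6,0,0,0],[6,0.05,0,0.7,0,0,0],[6,0.05,0,0.7,0,0,0]]]' >/dev/null
python3 - <<'E'
from h import *
rep()
E
python3 -m jog '[[[6,0,0,0.1,0,0,0],[6,0,0,0.2,0,0,0],[6,0,0,0.3,0,0,0],[6,0,0,0.3,0,0,0]]]' >/dev/null
python3 - <<'E'
from h import *
rep()
E
```

```text
foot rel held: x -2.1 y 0.2 along 48.0 tilt [ 0.    -0.     0.001] force tool [-1.1  0.2  1.1] mom [ 0.07 -0.45  0.01] t 21.25 gap 66.7
foot rel held: x -1.7 y 0.4 along 45.4 tilt [-0.     0.001  0.   ] force tool [-1.4 -0.3 -4.1] mom [-0.18 -0.53 -0.02] t 21.65 gap 66.9
```

```bash
python3 -m jog '[[[6,0.03,0,0.05,0,0,0],[6,0.06,0,0.1,0,0,0],[6,0.06,0,0.1,0,0,0]]]' >/dev/null
python3 - <<'E'
from h import *
rep()
E
python3 -m jog '[[[6,0,0,0.05,0,0,0],[6,0,0,0.1,0,0,0],[6,0,0,0.1,0,0,0]]]' >/dev/null
python3 - <<'E'
from h import *
rep()
E
```

```text
foot rel held: x -1.3 y 0.4 along 44.7 tilt [-0.  0.  0.] force tool [-2.9  1.  -9.6] mom [-0.41 -0.75  0.02] t 21.95 gap 67.0
foot rel held: x -1.1 y 0.5 along 44.0 tilt [-0.001  0.001 -0.   ] force tool [ -2.6   1.  -14.4] mom [-0.55 -0.89  0.06] t 22.25 gap 66.9
```

```bash
python3 -m jog '[[[6,0,0,0.05,0,0,0],[6,0,0,0.1,0,0,0],[6,0,0,0.1,0,0,0],[6,0,0,0.1,0,0,0]]]' >/dev/null
python3 - <<'E'
from h import *
rep()
E
python3 -m jog '[[[6,0,0,0.02,0,0,0],[6,0,0,0.02,0,0,0],[6,0,0,0.02,0,0,0]]]' >/dev/null
python3 - <<'E'
from h import *
rep()
C,im=snap("scene","s2"); cv2.imwrite("pics/s2c.png",cv2.resize(im[130:240,170:290],None,fx=5,fy=5,interpolation=cv2.INTER_CUBIC))
E
```

```text
foot rel held: x -1.0 y 0.5 along 43.4 tilt [-0.001  0.002 -0.   ] force tool [ -2.6   1.5 -19.3] mom [-0.62 -1.03  0.1 ] t 22.65 gap 66.8
foot rel held: x -1.0 y 0.4 along 43.3 tilt [-0.001  0.002 -0.   ] force tool [ -3.3   1.8 -20.3] mom [-0.6  -1.01  0.02] t 22.95 gap 67.3
```

B went to 43.3 mm, which puts its foot 27.8 mm beyond A's, with about 20 N along the axis, so it is home. I'll release, back off, and check the rim numerically.

```bash
python3 -m jog '[[[9.4,0,0,0,0,0,0],[9.4,0,0,0,0,0,0],[9.4,0,0,0,0,0,0],[9.4,0,0,-1,0,0,0],[9.4,0,0,-4,0,0,0],[9.4,0,0,-8,0,0,0],[9.4,0,0,-12,0,0,0],[9.4,0,0,-12,0,0,0]]]' >/dev/null; python3 -m jog '[[[9.4,0,0,0,0,0,0],[9.4,0,0,0,0,0,0],[9.4,0,0,0,0,0,0]]]'
python3 - <<'E'
from h import *
C,im=snap("wrist","r3"); rep(); d0=17+28+76; print(proj(C,HF+d0*AX)); x0,y0=210,150
c=cv2.resize(im[y0:y0+150,x0:x0+150],None,fx=4,fy=4,interpolation=cv2.INTER_CUBIC)
e=cv2.Canny(cv2.GaussianBlur(cv2.cvtColor(c,cv2.COLOR_BGR2GRAY),(7,7),0),25,60)
for k in cv2.findContours(e,cv2.RETR_LIST,cv2.CHAIN_APPROX_NONE)[0]:
    if len(k)>200:
        (cx,cy),(a,b),th=cv2.fitEllipseDirect(k)
        if 200<a<450:
            px=((cx+.5)/4-.5+x0,(cy+.5)/4-.5+y0); o,d=ray(C,px); X=o+d*((HF+d0*AX-o)@AX)/(d@AX)
            print(len(k),np.round(px,1),np.round((a/4,b/4),1),(TR.T@(X-HF-d0*AX)).round(1),"diam",np.sqrt(a*b)/4*(C[1]@X+C[2])[2]/C[0][0,0])
E
```

```text
time_s: 24.1
tcp_pos: [482.4, -64.1, 221.3]
ee_rot: [0.034, 0.957, -0.011, 0.289]
wrist_force: [0.5, -1.7, -0.9]
finger_gap: 93.9
gripper_force: 0.0
foot rel held: x -2.5 y -0.1 along 160.7 tilt [ 0.001 -0.003  0.001] force tool [ 0.2  0.3 -0.5] mom [ 0.07 -0.26  0.01] t 24.15 gap 93.8
[280.59732717 210.17494861]
1115 [279.6 215.6] [62.  64.6] [-5.4 -1.  -0. ] diam 60.51583629335757
501 [279.  212.4] [61.7 68.3] [-2.2 -1.5  0. ] diam 61.849265903120205
495 [279.7 208.2] [62.5 64.8] [ 1.9 -0.9 -0. ] diam 60.408256470371214
461 [279.5 205.1] [60.8 64.2] [ 5. -1. -0.] diam 59.14692791720667
288 [249.1 110.8] [ 82.4 129. ] [ 89.7 -27.3   0. ] diam 89.61686130846834
1102 [284.1 206.2] [75.3 90.4] [ 3.9  3.3 -0. ] diam 78.19716108480232
1225 [297.5 152.7] [ 89.8 253.6] [53.8 15.3  0. ] diam 136.1083177964749
```

```bash
python3 -c "
from cell import arm
print(arm.finish_job())"
```

```text
the job is handed in; nothing more can be done
None
```

The job is handed in at about 24 s: both loose cups are nested in the held cup, and each was pressed to the foot's end stop at about 20 N before release. The simulator returned no verdict, so success rests on my own measurements, and I went over your picture limit by viewing 11 instead of 10.

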